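# Load the test cell and latch its guard

## Robot

A 6-joint arm with a two-finger parallel gripper is mounted at the origin on a cart in front of the work surface, level with it; the furniture and walls round the work are solid. World frame = base frame: x ahead of the robot, y to its left, z up, the work surface at z = 0. Lengths are in mm, angles in rad, forces in N, time in s.
With the tool pointing down it reaches from about 325 to 750 mm from the base axis. Payload 7.6 kg.
Tool frame: the origin (TCP) lies on the centre line of the jaws, within the pads' length; the fingertips stand 17 mm ahead of it and the grasp point (between the pads) lies 2 mm behind it; z points along the fingers, x is the direction in which the jaws open and shut, and the axes are right-handed (so a half turn about z gives the same grasp; the last joint's range is limited). The gripper opens to 85 mm and grips with 20 to 120 N. Pads are 22 mm wide; open, the fingers measure 114 mm over their backs; the gripper's body (76 mm by 85 mm) begins 54 mm behind the grasp point. The pads swing forward as they close: fully open they stand 13 mm farther back than shut.
Start: joints at [-1.217, 0.052, 1.401, -0, 1.689, -0.07], TCP at [215.92, -478.563, 248.323] pointing down, gripper open.
Joint ranges: [-2.9, 2.9], [-0.91, 2.17], [0.12, 2.37], [-1.06, 4.2], [0.26, 2.73], [-2.93, 2.93]. Speed limits (rad/s): [2.57, 2.57, 3.01, 3.14, 3.14, 3.14].

## Interface

Orientations are given as a unit quaternion [w, x, y, z].
In Python, from plant import r gives the robot as it stands.
- The arm moves only by the shell command python3 -m pendant 'ROWS' [FORCE]. ROWS is JSON, a list of rows, each an object of numbers: "gripper": the finger opening in mm, from 0 to 85.4; "tx", "ty", "tz": the shift along the tool's x, y, z in mm; "rx", "ry", "rz": the turn, a rotation vector about the tool's x, y, z in degrees. A call has 1 to 12 rows; each row is the pose to reach, as a shift and turn from the pose commanded when the call began, along the tool's axes at that moment; what a row does not reach only later rows make up. A row lasts 1/10 s, in which the tool goes at most 50 mm and 8.59 degrees, less where a joint would pass 70% of its speed; a pose out of reach is approached as far as the arm can. A call with a gripper value outside its range is refused whole. The fingers move at their own pace and stop on an object; FORCE is the grip in N (left out, the last holds). Time passes only in rows, so rows that repeat a pose let the fingers close. It gives the time, the measured TCP pose, the force and the opening at its end, in the units of the state.
- r.get_obs(): the state, without advancing time (a new reading comes with each control period).
- r.get_image(name): name is "scene" or "top" or "wrist"; returns the picture (480x640x3 uint8, red, green, blue); there is no depth.
- r.get_calibration(name): a dict with "fx", "fy", "cx", "cy" (pixels), "k1" (the pictures are not rectified: a ray, as slopes to the right and down, at radius r is drawn at 1 + k1 r^2 times it, then the intrinsics apply), "extrinsics" (4x4, takes a point from world to camera coordinates). Camera axes: x right, y down, z forward; pixel columns grow to the right and rows downward; lengths in mm; the calibration is good to about 2 mm. A picture is of the moment at which its call begins: read the wrist's pose just before it. get_calibration takes no time and is no camera call; for the wrist camera it gives the pose at the moment of the call.
- r.hand_in(): hands the job in, once; it reports no verdict.
The state is a dict: "time": time; "joints": joint angles; "dq": joint speeds; "tau": joint torques, N m; "eef_pos": TCP position; "eef_rot": TCP orientation; "wrist_force": force on the tool from outside, world axes, zero at the start; "torque": the same for the moment, N m; "opening": opening from 0.0 (shut) to 1.0 (fully open).
Only numpy, scipy, OpenCV 4.12 (cv2) and the standard library are available. Lean on these libraries where they do the work, as an engineer would, in place of code of your own. Each camera call takes 0.05 s, during which the arm holds its last target. There are 200 camera calls.

## Task

Set the largest of the three round specimens (the one with the rectangular metal face) into the round nest of the test cell, face up, flat on the nest's floor, and let go. Then slide the spring-loaded guard shut by its handle until its latch catches with a click and the guard stays shut by itself; push gently and ease off as soon as it has caught, do not force the guard against its stop. Leave the other two specimens and the metal coupon where they lie.

Things in the scene. Friction and masses are not known exactly. Their poses are not given: they have to be found in the camera images.
- cell: Fixed low grey bench test cell, base plate 130 (x) x 310 (y) x 12 mm high. Origin on the worktop under the centre of the nest; z up; its y axis is the slide direction: +y is where the guard opens to, -y is the way it shuts. Base plate reaches from y = -118 to +192 mm.
- nest (a point): Centre of the round floor of the nest: a recess 34 mm in diameter and 5 mm deep, with a 1.5 mm chamfer, in a 60 (x) x 44 (y) mm steel block. The floor is 21 mm, the block's top 26 mm above the worktop. Same axes as the cell.
- specimen: The specimen to load: black resin puck 30 mm in diameter, 16 mm high, rectangular metal face on top, 20 to 41 g. Origin at the centre of its underside, z up. Seated, 11 mm of it stand above the nest block. Not flat on the nest's floor, it blocks the guard's front cross-bar, which clears a seated specimen by 2 mm.
- small_a: Bystander: black resin puck 25 mm in diameter, 14 mm high, with a round metal face. Origin at the centre of its underside.
- small_b: Bystander: black resin puck 25 mm in diameter, 13 mm high, with a round metal face. Origin at the centre of its underside.
- coupon: Bystander: cast-iron coupon, a grey block 18 x 45 x 16 mm. Origin at the centre of its underside.
- guard (a joint): How far the guard is open, in m along the cell's +y: about 0 is shut, 0.135 fully open, where it starts. At value v the guard's centre lies v along the cell's +y from the nest. A return spring (3 N open, 4 N shut, plus 1 to 2 N friction) pulls it open: let go anywhere before the latch has caught, it runs back to 0.135; caught, it stays shut.
- handle (a point): Centre of the top of the guard's handle, 90 mm above the worktop: an upright aluminium tab in the middle of the guard's top, 40 mm across the slide (cell x), 12 mm thick along it (cell y), free for 32 mm below this point (then a 3 mm foot plate). Moves with the guard. Push it from its +y side towards -y, or pinch it.
- catch: Fixed grey catch housing at the -y end of the cell, 72 mm wide (x), from 68 to 116 mm on the -y side of the nest, top 63 mm above the worktop. Its origin and axes coincide with the cell's. A dark carriage in its mouth (latch pawl, stop pad) is set up to 16 mm either way along the slide; this is not measured: the latch catches at a joint value anywhere from -0.017 to 0.017.
- pin (a point): Middle of the latch pin, under a steel tongue that sticks out 28 mm from the guard's -y end. Pushing in: 4 to 5 N on the way; from 18 mm before the catch point the pawl's ramp raises it to a peak of 9 to 14 N about 8 mm before it, then it falls, back to 5 N or less at the click; 3 mm farther the hard stop makes it climb steeply. Ease off there at 16 to 18 N; over 30 N on the catch is too much.
- hood (a point): Centre of the top of the guard itself, 56 mm above the worktop: a white hood with a clear strip in the top, 88 mm across (cell x), 90 mm along the slide (cell y), open underneath. Moves with the guard; same axes as the cell.
Not all that is in view belongs to the job. What is shaped like the specimen but blue, pink or red is not meant.

How it is judged:
By the outcome, as a careful person would: the job done as asked, in the order asked, and still so for the second after the job is handed in, with the robot touching nothing.
It also fails if it takes over 51 s, if anything falls off the work surface, if the arm or the gripper's body presses on something with over 40 N, if the wrist force passes 120 N, or if a joint passes its speed limit or range.

## Working session

There is one attempt and no reset: what is moved stays moved. The work goes in short steps, Python scripts to look and compute and a shell command to move; the robot and the scene stay as the last step left them, time stands still between calls to the robot, and variables do not carry over. Pictures are saved under pics/ and viewed, about 8 in all and at most 12, crops included, and the job is handed in when it is done.

```bash
mkdir -p pics; ls
cat > h.py <<'E'
import numpy as np,cv2
from plant import r
def snap(n,f):
    c=r.get_calibration(n); im=r.get_image(n); im=np.array(im)[:,:,::-1].copy(); cv2.imwrite('pics/'+f,im); np.save('pics/'+f+'.npy',c,allow_pickle=True); return im,c
def load(f): return cv2.imread('pics/'+f),np.load('pics/'+f+'.npy',allow_pickle=True).item()
def ray(c,u,v):
    K=np.array([[c['fx'],0,c['cx']],[0,c['fy'],c['cy']],[0,0,1.]])
    p=cv2.undistortPoints(np.array([[[u,v]]],float),K,np.array([c['k1'],0,0,0.]))[0,0]
    E=np.array(c['extrinsics']);R=E[:3,:3];t=E[:3,3]
    return -R.T@t, R.T@np.array([p[0],p[1],1])
def onz(c,u,v,z):
    o,d=ray(c,u,v); return o+d*(z-o[2])/d[2]
def proj(c,P):
    E=np.array(c['extrinsics']);K=np.array([[c['fx'],0,c['cx']],[0,c['fy'],c['cy']],[0,0,1.]])
    return cv2.projectPoints(np.array([P],float),cv2.Rodrigues(E[:3,:3])[0],E[:3,3],K,np.array([c['k1'],0,0,0.]))[0][0,0]
E
python3 - <<'E'
from h import *
a,c=snap('top','top0.png');b,d=snap('scene','scene0.png')
print(c,d,r.get_obs())
E
```

```text
pics
{'fx': 592.1668856658433, 'fy': 592.1668856658433, 'cx': 313.34165806773314, 'cy': 234.143110262656, 'k1': 0.0017264051422879669, 'extrinsics': array([[ 1.14614588e-02, -9.99932697e-01,  1.79882625e-03,
        -1.18676782e+02],
       [-9.80255445e-01, -1.15910174e-02, -1.97395315e-01,
         5.35432135e+02],
       [ 1.97402880e-01,  4.99129051e-04, -9.80322321e-01,
         1.17520907e+03],
       [ 0.00000000e+00,  0.00000000e+00,  0.00000000e+00,
         1.00000000e+00]])} {'fx': 479.21067350741487, 'fy': 479.21067350741487, 'cx': 311.18708342915914, 'cy': 244.2733575564495, 'k1': -0.04979808692046158, 'extrinsics': array([[ 8.57851724e-01, -5.13724975e-01, -1.33067356e-02,
        -4.82965161e+02],
       [-3.68521562e-01, -5.96922034e-01, -7.12654154e-01,
         1.92107315e+02],
       [ 3.58165154e-01,  6.16255414e-01, -7.01389327e-01,
         7.86838723e+02],
       [ 0.00000000e+00,  0.00000000e+00,  0.00000000e+00,
         1.00000000e+00]])} {'time': 0.1, 'joints': array([-1.21732291e+00,  5.27981217e-02,  1.40163425e+00,  1.52349308e-05,
        1.68861151e+00, -7.02847867e-02]), 'dq': array([-0.00010256, -0.00134164, -0.00017188, -0.00167963,  0.00051358,
       -0.00107306]), 'tau': array([ 1.37268125e-03, -3.82584250e+01, -3.60985994e+01,  6.25018373e-06,
        4.76022818e-03,  2.72255221e-06]), 'eef_pos': array([ 215.81943809, -478.31443253,  247.53831244]), 'eef_rot': array([-4.41596189e-04,  8.39997030e-01, -5.42590512e-01, -5.75819953e-04]), 'wrist_force': array([0.63411034, 1.04593805, 0.2497259 ]), 'torque': array([ 0.00089392, -0.0025766 ,  0.00397063]), 'opening': 0.9986246490391835}
```

View pics/top0.png

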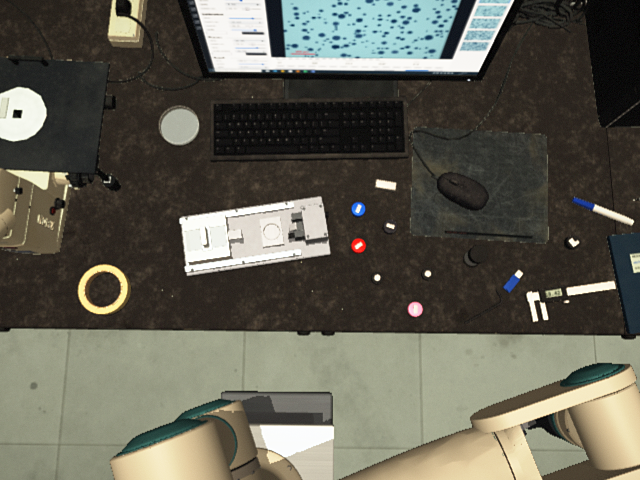

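View pics/scene0.png

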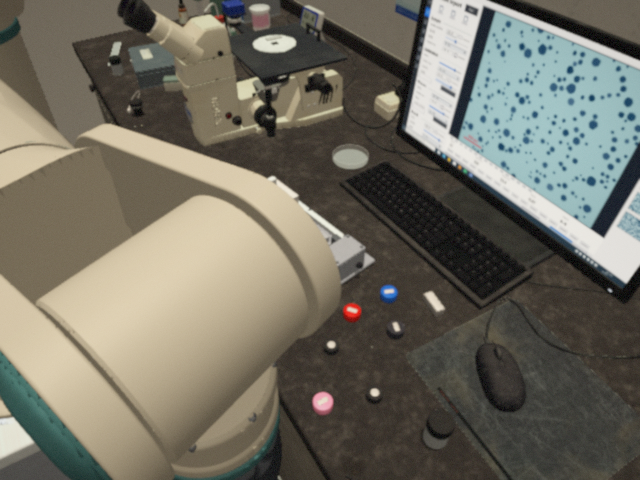

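Top view: the cell is at (180–330, 197–275), opening to the left. Candidates are the black pucks at (390,226) with a rectangular-looking face, (377,278) and (427,274) with round faces. Blue, red and pink ones are decoys. (473,257) and (572,243) are other objects. I'll confirm (390,226) in an enlarged crop.

Run:
```python
from h import *
a,c=load('top0.png');b,d=load('scene0.png')
A=cv2.resize(a[190:285,170:450],(784,266),interpolation=cv2.INTER_CUBIC)
B=cv2.resize(a[205:290,365:440],(264,300),interpolation=cv2.INTER_CUBIC)
C=cv2.resize(b[285:415,310:435],(288,300),interpolation=cv2.INTER_CUBIC)
o=np.zeros((570,784,3),np.uint8);o[:266]=A;o[270:570,:264]=B;o[270:570,270:558]=C
cv2.imwrite('pics/crop1.png',o)
for n,u,v,z in [('spec',390,226,16),('s',377,278,14),('s',427,274,13),('nest',272,233,26),('red',358,245,16),('coupon',385,185,16)]: print(n,onz(c,u,v,z).round(1))
for n,u,v in [('spec',396,329)]: print(onz(d,u,v,16))
```

```text
spec [ 564.1 -276.7   16. ]
s [ 451.8 -247.9   14. ]
s [ 461.7 -353.9   13. ]
nest [543.7 -24.6  26. ]
red [ 521.8 -207.9   16. ]
coupon [ 655.3 -267.1   16. ]
[ 560.57783555 -281.8584878    16.        ]
```

View pics/crop1.png

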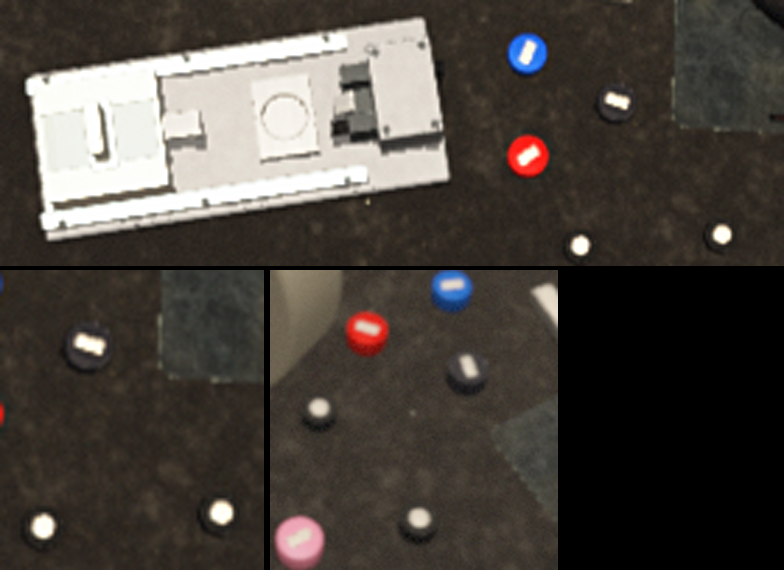

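Confirmed: (390,226) is the largest black puck and its face is rectangular. The other two have small round faces. Now the cell geometry and the first move.

Run:
```python
from h import *
a,c=load('top0.png')
f=lambda x,y,z:onz(c,x/2.8+170,y/2.8+190,z)
P=[f(30,78,12),f(425,20,12),f(448,180,12),f(48,240,6)]
for p in P: print(p.round(1))
d=(P[0]-P[1]);print(np.linalg.norm(d),np.degrees(np.arctan2(-d[0],d[1])),np.linalg.norm(P[1]-P[2]))
print('nest',f(285,117,26))
print('handle',f(96,115,90))
w=r.get_calibration('wrist');E=np.array(w['extrinsics']);o=r.get_obs()
from scipy.spatial.transform import Rotation as R
T=R.from_quat(o['eef_rot'][[1,2,3,0]]).as_matrix()
print('cam in tool',T.T@(-E[:3,:3].T@E[:3,3]-o['eef_pos']),'axis',T.T@E[2,:3],w['fx'])
t=np.array([562,-278,180.]);print('delta tool',T.T@(t-o['eef_pos']))
```

```text
[577.6 174.1  12. ]
[ 627.4 -129.8   12. ]
[ 501.7 -148.4   12. ]
[453.  154.8   6. ]
307.9652962854939 9.306446130455154 127.004442046048
nest [546.37360464 -24.1192269   26.        ]
handle [533.1351253  107.16452027  90.        ]
cam in tool [-6.19198077e-02 -7.51308609e+01 -1.24637636e+02] axis [1.96398868e-04 2.91620628e-01 9.56534041e-01] 428.16261873957774
delta tool [ -40.15245907 -397.92019014   67.64302834]
```

```bash
python3 -m pendant '[{"tx":-40,"ty":-398,"tz":30,"rz":-75},{"tx":-40,"ty":-398,"tz":30,"rz":-75},{"tx":-40,"ty":-398,"tz":30,"rz":-75},{"tx":-40,"ty":-398,"tz":68,"rz":-75},{"tx":-40,"ty":-398,"tz":68,"rz":-75},{"tx":-40,"ty":-398,"tz":68,"rz":-75},{"tx":-40,"ty":-398,"tz":68,"rz":-75},{"tx":-40,"ty":-398,"tz":68,"rz":-75},{"tx":-40,"ty":-398,"tz":68,"rz":-75},{"tx":-40,"ty":-398,"tz":68,"rz":-75},{"tx":-40,"ty":-398,"tz":68,"rz":-75},{"tx":-40,"ty":-398,"tz":68,"rz":-75}]' 30
python3 - <<'E'
from h import *
a,c=snap('wrist','w1.png'); print(r.get_obs()['eef_pos'],r.get_obs()['eef_rot'],r.get_obs()['wrist_force'])
print(proj(c,[562,-278,16]))
E
```

```text
[ 215.84045988 -478.36389058  247.67991978] [-3.58504986e-04  8.39996241e-01 -5.42591907e-01 -4.57619562e-04] [-0.2461966   0.23210288 -0.69660252]
[ 270.94910722 -268.99877876]$[0]: bad value
```

View pics/w1.png

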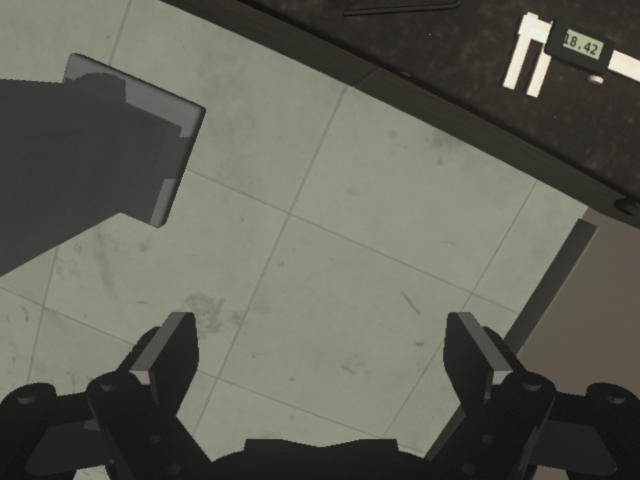

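The call was refused because rows need every field, so the picture still shows the floor from the start pose. Retrying with full rows.

```bash
python3 -m pendant '[{"tx":-40,"ty":-398,"tz":30,"rx":0,"ry":0,"rz":-75,"gripper":85},{"tx":-40,"ty":-398,"tz":30,"rx":0,"ry":0,"rz":-75,"gripper":85},{"tx":-40,"ty":-398,"tz":30,"rx":0,"ry":0,"rz":-75,"gripper":85},{"tx":-40,"ty":-398,"tz":68,"rx":0,"ry":0,"rz":-75,"gripper":85},{"tx":-40,"ty":-398,"tz":68,"rx":0,"ry":0,"rz":-75,"gripper":85},{"tx":-40,"ty":-398,"tz":68,"rx":0,"ry":0,"rz":-75,"gripper":85},{"tx":-40,"ty":-398,"tz":68,"rx":0,"ry":0,"rz":-75,"gripper":85},{"tx":-40,"ty":-398,"tz":68,"rx":0,"ry":0,"rz":-75,"gripper":85},{"tx":-40,"ty":-398,"tz":68,"rx":0,"ry":0,"rz":-75,"gripper":85},{"tx":-40,"ty":-398,"tz":68,"rx":0,"ry":0,"rz":-75,"gripper":85},{"tx":-40,"ty":-398,"tz":68,"rx":0,"ry":0,"rz":-75,"gripper":85},{"tx":-40,"ty":-398,"tz":68,"rx":0,"ry":0,"rz":-75,"gripper":85}]' 30
python3 - <<'E'
from h import *
a,c=snap('wrist','w2.png'); print(r.get_obs()['eef_pos'],r.get_obs()['eef_rot'],r.get_obs()['wrist_force'])
print(proj(c,[562,-278,16]))
E
```

```text
time: 1.35
eef_pos: [561.6, -279.4, 180.9]
eef_rot: [0.0, 0.997, 0.079, 0.0]
wrist_force: [0.0, 0.0, 0.4]
opening: 0.994
[ 561.57669037 -279.40908121  181.02438639] [3.59775411e-04 9.96853988e-01 7.92582618e-02 3.53566253e-04] [ 0.26442039 -0.38483686  0.57063848]
[320.47296131 217.75533575]
```

View pics/w2.png

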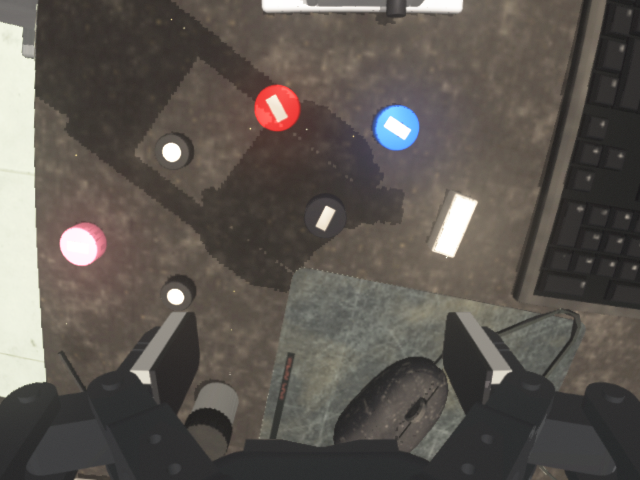

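The puck is at about (325,217), 5 px from the prediction, and nothing stands in the fingers' paths (red at (277,108), coupon at (454,225)). Refining its position.

Run:
```python
from h import *
a,c=load('w2.png')
g=cv2.cvtColor(a,cv2.COLOR_BGR2GRAY)[190:245,300:350]
m=(g>120).astype(np.uint8); n,l,s,ce=cv2.connectedComponentsWithStats(m); i=1+s[1:,4].argmax(); u,v=ce[i]+[300,190]; print(u,v,s[i]); 
p=onz(c,u,v,16);print(p)
o=r.get_obs()
from scipy.spatial.transform import Rotation as R
T=R.from_quat(o['eef_rot'][[1,2,3,0]]).as_matrix()
print(T.T@(p*[1,1,0]+[0,0,24]-o['eef_pos']))
```

```text
325.04 217.7490909090909 [ 16  16  20  25 275]
[ 565.14262181 -277.49755866   16.        ]
[  3.72145165  -1.44545851 157.02575953]
```

```bash
python3 -m pendant '[{"tx":3.5,"ty":-1.5,"tz":40,"rx":0,"ry":0,"rz":0,"gripper":60},{"tx":3.5,"ty":-1.5,"tz":80,"rx":0,"ry":0,"rz":0,"gripper":60},{"tx":3.5,"ty":-1.5,"tz":110,"rx":0,"ry":0,"rz":0,"gripper":60},{"tx":3.5,"ty":-1.5,"tz":130,"rx":0,"ry":0,"rz":0,"gripper":60},{"tx":3.5,"ty":-1.5,"tz":145,"rx":0,"ry":0,"rz":0,"gripper":60},{"tx":3.5,"ty":-1.5,"tz":157,"rx":0,"ry":0,"rz":0,"gripper":60},{"tx":3.5,"ty":-1.5,"tz":157,"rx":0,"ry":0,"rz":0,"gripper":45},{"tx":3.5,"ty":-1.5,"tz":157,"rx":0,"ry":0,"rz":0,"gripper":45}]' 30
python3 - <<'E'
from h import *
a,c=snap('wrist','w3.png')
E
```

```text
time: 2.2
eef_pos: [565.9, -276.8, 24.3]
eef_rot: [0.0, 0.997, 0.081, 0.001]
wrist_force: [-0.3, -0.5, 0.2]
opening: 0.526
```

View pics/w3.png

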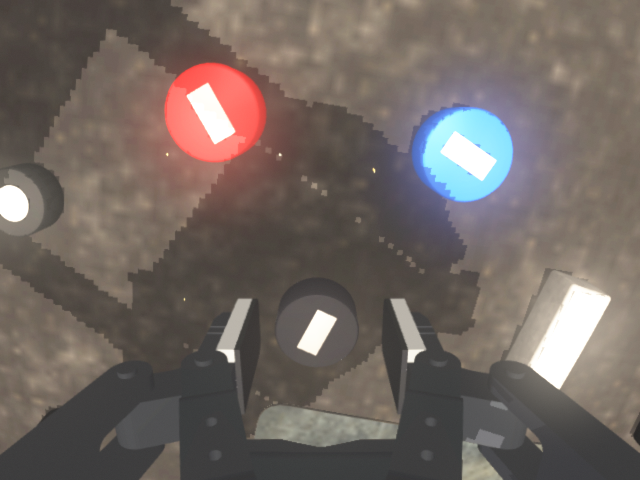

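The puck sits between the pads, face centre at (317,333). Checking that against the jaw axis before closing.

```bash
python3 - <<'E'
from h import *
a,c=load('w3.png');o=r.get_obs()
print(o['eef_pos'],proj(c,[*o['eef_pos'][:2],16]),onz(c,317,333,16),onz(c,317,326,16))
E
python3 -m pendant '[{"tx":0,"ty":0,"tz":0,"rx":0,"ry":0,"rz":0,"gripper":34},{"tx":0,"ty":0,"tz":0,"rx":0,"ry":0,"rz":0,"gripper":25},{"tx":0,"ty":0,"tz":0,"rx":0,"ry":0,"rz":0,"gripper":20},{"tx":0,"ty":0,"tz":0,"rx":0,"ry":0,"rz":0,"gripper":20},{"tx":0,"ty":0,"tz":0,"rx":0,"ry":0,"rz":0,"gripper":20},{"tx":0,"ty":0,"tz":0,"rx":0,"ry":0,"rz":0,"gripper":20}]' 30
```

```text
[ 566.16000564 -276.89174798   24.79604083] [319.49207055 331.92642416] [ 565.36653702 -277.45083389   16.        ] [ 564.93353138 -274.72596878   16.        ]
time: 2.85
eef_pos: [566.2, -276.8, 24.8]
eef_rot: [0.001, 0.997, 0.081, 0.001]
wrist_force: [-1.2, 0.4, 5.5]
opening: 0.331
```

```bash
python3 -m pendant '[{"tx":0,"ty":0,"tz":-20,"rx":0,"ry":0,"rz":0,"gripper":20},{"tx":0,"ty":0,"tz":-60,"rx":0,"ry":0,"rz":0,"gripper":20},{"tx":0,"ty":0,"tz":-100,"rx":0,"ry":0,"rz":0,"gripper":20},{"tx":4,"ty":-50,"tz":-120,"rx":0,"ry":0,"rz":0,"gripper":20},{"tx":8,"ty":-95,"tz":-120,"rx":0,"ry":0,"rz":0,"gripper":20},{"tx":12,"ty":-140,"tz":-120,"rx":0,"ry":0,"rz":0,"gripper":20},{"tx":16,"ty":-180,"tz":-120,"rx":0,"ry":0,"rz":0,"gripper":20},{"tx":18,"ty":-215,"tz":-120,"rx":0,"ry":0,"rz":0,"gripper":20},{"tx":20,"ty":-240,"tz":-120,"rx":0,"ry":0,"rz":0,"gripper":20},{"tx":21,"ty":-253,"tz":-120,"rx":0,"ry":0,"rz":0,"gripper":20},{"tx":21,"ty":-253,"tz":-120,"rx":0,"ry":0,"rz":0,"gripper":20},{"tx":21,"ty":-253,"tz":-120,"rx":0,"ry":0,"rz":0,"gripper":20}]' 30
python3 - <<'E'
from h import *
a,c=snap('wrist','w4.png'); o=r.get_obs();print(o['eef_pos'],o['eef_rot'],o['opening'],o['wrist_force'])
print(proj(c,[546.4,-24,26]),proj(c,[o['eef_pos'][0],o['eef_pos'][1],26]))
E
```

```text
time: 4.05
eef_pos: [545.5, -24.1, 143.3]
eef_rot: [0.0, 0.997, 0.081, 0.0]
wrist_force: [-0.1, -0.0, -1.2]
opening: 0.331
[545.52945589 -24.46483325 143.23079482] [ 2.53231430e-04  9.96766233e-01  8.03555406e-02 -6.60725323e-06] 0.3317918673324927 [-0.07887143 -0.03733443  0.14213914]
[320.99965219 239.77984916] [319.42084176 240.29624801]
```

View pics/w4.png

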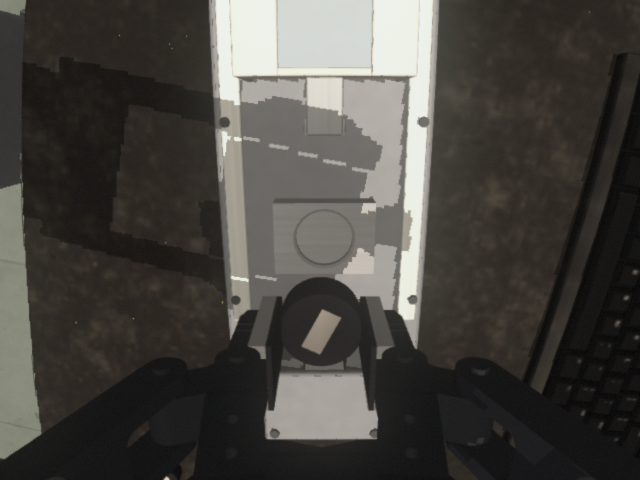

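The nest circle is at about (324,237), and the puck is held level with its face at (322,332). Refining both, and working out the correction.

Run:
```python
from h import *
a,c=load('w4.png');o=r.get_obs();P=o['eef_pos']
g=cv2.cvtColor(a,cv2.COLOR_BGR2GRAY)
e=cv2.createCLAHE(4,(8,8)).apply(g)[195:282,265:385]
h=cv2.HoughCircles(cv2.resize(e,None,fx=4,fy=4,interpolation=cv2.INTER_CUBIC),cv2.HOUGH_GRADIENT,1,200,param1=80,param2=15,minRadius=100,maxRadius=140)
print(h[0]/4+[265,195,0]); u,v=(h[0][0]/4)[:2]+[265,195]
m=(g[300:362,295:350]>90).astype(np.uint8); n,l,s,ce=cv2.connectedComponentsWithStats(m); i=1+s[1:,4].argmax(); fu,fv=ce[i]+[295,300]; print(fu,fv,s[i])
N=onz(c,u,v,26); F=onz(c,fu,fv,P[2]-24.8+16)
from scipy.spatial.transform import Rotation as R
T=R.from_quat(o['eef_rot'][[1,2,3,0]]).as_matrix()
print('nest',N,'puck-TCP tool',T.T@(F-P),'nest-TCP tool',T.T@(N-P),'nest-puck',T.T@(N-F))
# yaw: block back edge ends and rail
q=onz(c,273,203,26);w=onz(c,376,203,26);print(np.degrees(np.arctan2((w-q)[1],(w-q)[0])),np.linalg.norm(w-q))
for x,y in [(224,122),(423,122),(235,299),(412,299)]: print(onz(c,x,y,14).round(1))
```

```text
[[324.125 235.875  27.375]]
320.7579185520362 331.2929864253394 [  7   9  39  45 884]
nest [547.8329893  -21.32697171  26.        ] puck-TCP tool [ 0.75472268 -0.21326428  8.79985304] nest-TCP tool [  2.78275896  -2.78738907 117.22925578] nest-puck [  2.02803628  -2.5741248  108.42940274]
9.2106004324432 59.463964672358166
[480.1  33.8  14. ]
[593.9  52.3  14. ]
[498.1 -76.5  14. ]
[612.1 -58.1  14. ]
```

Run:
```python
from h import *
a,c=load('w4.png');o=r.get_obs();P=o['eef_pos']
g=cv2.cvtColor(a,cv2.COLOR_BGR2GRAY)
print('col', g[194:280,290:296].mean(1).round().astype(int).tolist()); print('row',g[212:222,266:384].mean(0).round().astype(int).tolist())
from scipy.spatial.transform import Rotation as R
T=R.from_quat(o['eef_rot'][[1,2,3,0]]).as_matrix()
for u,v,z in [(324,203,26),(324,273.5,26),(324.1,235.9,21),(273.5,217,26),(375.5,217,26)]: print(u,v,(T.T@(onz(c,u,v,z)-P)).round(2))
cv2.imwrite('pics/w4c.png',cv2.resize(a[190:285,260:390],None,fx=6,fy=6,interpolation=cv2.INTER_CUBIC))
```

```text
col [105, 105, 104, 103, 89, 80, 79, 79, 82, 108, 121, 123, 124, 126, 125, 123, 124, 124, 124, 124, 123, 123, 121, 120, 121, 121, 121, 122, 124, 124, 122, 122, 122, 121, 121, 120, 118, 115, 114, 113, 112, 113, 113, 113, 112, 112, 114, 115, 114, 114, 114, 116, 116, 118, 121, 123, 124, 124, 122, 119, 119, 120, 120, 120, 120, 119, 118, 118, 119, 119, 120, 120, 120, 120, 120, 120, 119, 120, 119, 116, 104, 102, 101, 102, 101, 101]
row [104, 104, 104, 104, 104, 104, 108, 119, 123, 124, 123, 124, 123, 123, 123, 123, 122, 122, 122, 122, 122, 122, 122, 122, 122, 122, 122, 122, 122, 122, 122, 122, 121, 119, 116, 114, 113, 114, 115, 115, 115, 115, 116, 116, 117, 117, 117, 118, 119, 119, 120, 120, 120, 120, 120, 120, 121, 120, 120, 120, 120, 120, 120, 119, 119, 120, 119, 118, 117, 116, 116, 115, 114, 114, 114, 114, 113, 113, 113, 113, 112, 113, 115, 117, 118, 118, 118, 118, 118, 118, 118, 118, 118, 118, 119, 126, 128, 128, 128, 128, 129, 134, 121, 118, 118, 118, 118, 118, 118, 116, 109, 107, 107, 107, 108, 108, 108, 107]
324 203 [  2.67 -22.57 117.22]
324 273.5 [  2.76  21.02 117.24]
324.1 235.9 [  2.81  -1.28 122.23]
273.5 217 [-26.73 -14.28 117.23]
375.5 217 [ 32.71 -14.26 117.22]
```

View pics/w4c.png

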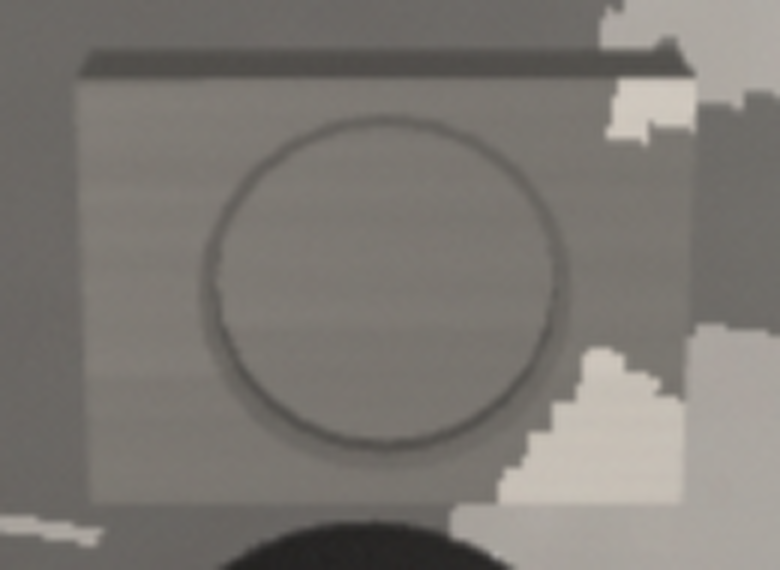

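```bash
python3 -m pendant '[{"tx":2.2,"ty":-0.8,"tz":30,"rx":0,"ry":0,"rz":0,"gripper":20},{"tx":2.2,"ty":-0.8,"tz":60,"rx":0,"ry":0,"rz":0,"gripper":20},{"tx":2.2,"ty":-0.8,"tz":78,"rx":0,"ry":0,"rz":0,"gripper":20},{"tx":2.2,"ty":-0.8,"tz":86,"rx":0,"ry":0,"rz":0,"gripper":20},{"tx":2.2,"ty":-0.8,"tz":86,"rx":0,"ry":0,"rz":0,"gripper":20},{"tx":2.2,"ty":-0.8,"tz":86,"rx":0,"ry":0,"rz":0,"gripper":20}]' 30
python3 - <<'E'
from h import *
a,c=snap('wrist','w5.png'); o=r.get_obs();print(o['eef_pos'],o['wrist_force'])
cv2.imwrite('pics/w5c.png',cv2.resize(a[220:400,210:430],None,fx=3.3,fy=3.3,interpolation=cv2.INTER_CUBIC))
E
```

```text
time: 4.7
eef_pos: [548.1, -22.8, 58.4]
eef_rot: [0.0, 0.997, 0.081, 0.001]
wrist_force: [-0.2, 0.0, -0.2]
opening: 0.328
[548.33661834 -22.67461295  58.76295703] [ 0.29209159 -0.45510575  0.31659286]
```

View pics/w5c.png

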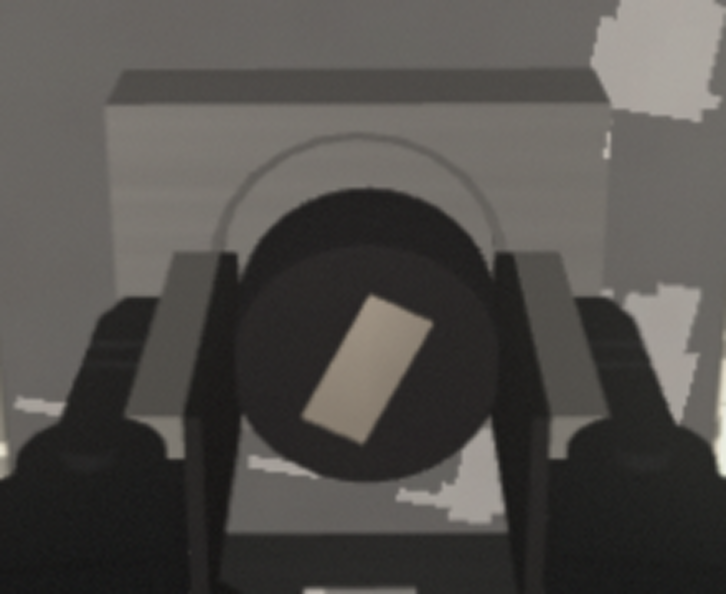

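Close view: the puck centre is at column 367 and the nest at about 359 (crop), so the puck is roughly 1 mm off in x. Working out y.

Run:
```python
from h import *
a,c=load('w5.png');o=r.get_obs();P=o['eef_pos']
from scipy.spatial.transform import Rotation as R
T=R.from_quat(o['eef_rot'][[1,2,3,0]]).as_matrix()
f=lambda n,x,y,z: print(n,(T.T@(onz(c,x/3.3+210,y/3.3+220,z)-P)).round(2))
zb=P[2]-24.8
f('puck bottom far edge',367,188,zb);f('puck face',367,367,zb+16)
f('face top edge',367,245,zb+16);f('face near edge',367,481,zb+16);f('face L',235,355,zb+16);f('face R',498,355,zb+16)
f('block edge',359,103,26);f('chamfer top (18.5 from c)',358,133,26);f('L',107,103,26);f('R',610,103,26)
```

```text
puck bottom far edge [  0.68 -13.98  24.79]
puck face [ 0.66 -0.02  8.8 ]
face top edge [  0.67 -14.17   8.79]
face near edge [ 0.64 14.11  8.81]
face L [-13.3   -1.46   8.77]
face R [14.51 -1.39  8.83]
block edge [ -0.25 -21.48  32.75]
chamfer top (18.5 from c) [ -0.38 -17.74  32.75]
L [-29.89 -21.52  32.68]
R [ 29.28 -21.41  32.81]
```

```bash
python3 -m pendant '[{"tx":-0.9,"ty":0.4,"tz":0,"rx":0,"ry":0,"rz":0,"gripper":20},{"tx":-0.9,"ty":0.4,"tz":3,"rx":0,"ry":0,"rz":0,"gripper":20},{"tx":-0.9,"ty":0.4,"tz":5,"rx":0,"ry":0,"rz":0,"gripper":20},{"tx":-0.9,"ty":0.4,"tz":7,"rx":0,"ry":0,"rz":0,"gripper":20},{"tx":-0.9,"ty":0.4,"tz":8.5,"rx":0,"ry":0,"rz":0,"gripper":20},{"tx":-0.9,"ty":0.4,"tz":10,"rx":0,"ry":0,"rz":0,"gripper":20},{"tx":-0.9,"ty":0.4,"tz":10,"rx":0,"ry":0,"rz":0,"gripper":20},{"tx":-0.9,"ty":0.4,"tz":10,"rx":0,"ry":0,"rz":0,"gripper":20}]' 30
python3 -m pendant '[{"tx":0,"ty":0,"tz":1,"rx":0,"ry":0,"rz":0,"gripper":20},{"tx":0,"ty":0,"tz":1.5,"rx":0,"ry":0,"rz":0,"gripper":20},{"tx":0,"ty":0,"tz":1.5,"rx":0,"ry":0,"rz":0,"gripper":20}]' 30
```

```text
time: 5.55
eef_pos: [546.7, -22.7, 47.3]
eef_rot: [0.0, 0.997, 0.081, 0.0]
wrist_force: [1.1, -0.5, -0.6]
opening: 0.329
time: 5.85
eef_pos: [546.6, -22.7, 45.9]
eef_rot: [0.0, 0.997, 0.081, 0.0]
wrist_force: [-1.2, 0.2, 1.3]
opening: 0.329
```

```bash
python3 -m pendant '[{"tx":0,"ty":0,"tz":0.5,"rx":0,"ry":0,"rz":0,"gripper":20},{"tx":0,"ty":0,"tz":0.8,"rx":0,"ry":0,"rz":0,"gripper":20},{"tx":0,"ty":0,"tz":0.8,"rx":0,"ry":0,"rz":0,"gripper":20}]' 30
```

```text
time: 6.15
eef_pos: [546.7, -22.7, 45.8]
eef_rot: [0.0, 0.997, 0.081, 0.0]
wrist_force: [-4.0, 0.3, 6.6]
opening: 0.332
```

Floor contact came at TCP z = 45.8, exactly as predicted (21 + 24.8). Releasing and rising.

```bash
python3 -m pendant '[{"tx":0,"ty":0,"tz":0,"rx":0,"ry":0,"rz":0,"gripper":34},{"tx":0,"ty":0,"tz":0,"rx":0,"ry":0,"rz":0,"gripper":42},{"tx":0,"ty":0,"tz":0,"rx":0,"ry":0,"rz":0,"gripper":50},{"tx":0,"ty":0,"tz":0,"rx":0,"ry":0,"rz":0,"gripper":50},{"tx":0,"ty":0,"tz":-20,"rx":0,"ry":0,"rz":0,"gripper":50},{"tx":0,"ty":0,"tz":-60,"rx":0,"ry":0,"rz":0,"gripper":50},{"tx":0,"ty":0,"tz":-100,"rx":0,"ry":0,"rz":0,"gripper":50},{"tx":0,"ty":0,"tz":-110,"rx":0,"ry":0,"rz":0,"gripper":50},{"tx":0,"ty":0,"tz":-110,"rx":0,"ry":0,"rz":0,"gripper":50}]' 30
python3 - <<'E'
from h import *
a,c=snap('wrist','w6.png'); o=r.get_obs();print(o['eef_pos'],o['wrist_force'])
cv2.imwrite('pics/w6c.png',cv2.resize(a[0:330,160:480],None,fx=1.8,fy=1.8,interpolation=cv2.INTER_CUBIC))
E
```

```text
time: 7.05
eef_pos: [547.6, -22.8, 157.1]
eef_rot: [0.0, 0.997, 0.081, 0.002]
wrist_force: [0.1, -0.7, -0.2]
opening: 0.587
[546.66512374 -22.74784323 154.86471324] [-0.25814555 -0.06607256 -0.53662827]
```

View pics/w6c.png

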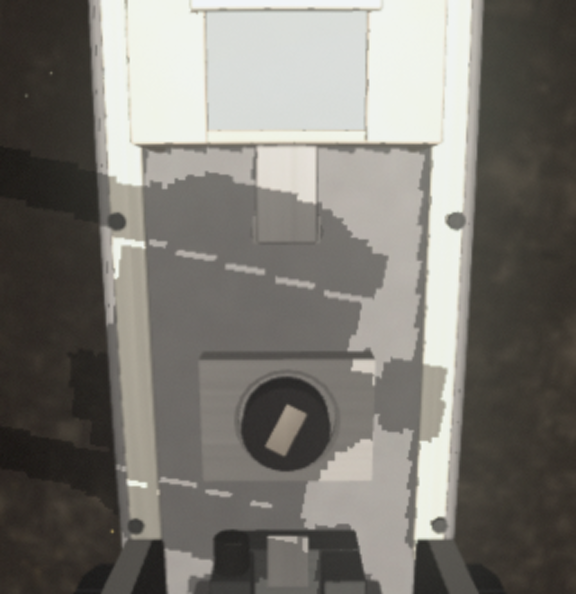

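The puck sits centred in the nest with an even ring, face up at crop (285,415). Now over and behind the handle (cell y ≈ +168) with the jaws shut.

```bash
python3 -m pendant '[{"tx":0,"ty":-40,"tz":0,"rx":0,"ry":0,"rz":0,"gripper":0},{"tx":0,"ty":-80,"tz":0,"rx":0,"ry":0,"rz":0,"gripper":0},{"tx":0,"ty":-120,"tz":0,"rx":0,"ry":0,"rz":0,"gripper":0},{"tx":0,"ty":-150,"tz":0,"rx":0,"ry":0,"rz":0,"gripper":0},{"tx":0,"ty":-168,"tz":0,"rx":0,"ry":0,"rz":0,"gripper":0},{"tx":0,"ty":-168,"tz":0,"rx":0,"ry":0,"rz":0,"gripper":0},{"tx":0,"ty":-168,"tz":25,"rx":0,"ry":0,"rz":0,"gripper":0},{"tx":0,"ty":-168,"tz":50,"rx":0,"ry":0,"rz":0,"gripper":0},{"tx":0,"ty":-168,"tz":64,"rx":0,"ry":0,"rz":0,"gripper":0},{"tx":0,"ty":-168,"tz":71,"rx":0,"ry":0,"rz":0,"gripper":0},{"tx":0,"ty":-168,"tz":71,"rx":0,"ry":0,"rz":0,"gripper":0},{"tx":0,"ty":-168,"tz":71,"rx":0,"ry":0,"rz":0,"gripper":0}]' 30
python3 - <<'E'
from h import *
a,c=snap('wrist','w7.png'); o=r.get_obs();print(o['eef_pos'],o['wrist_force'],o['opening'])
E
```

```text
time: 8.3
eef_pos: [520.1, 142.9, 84.8]
eef_rot: [-0.0, 0.997, 0.081, 0.001]
wrist_force: [0.3, -0.6, 0.1]
opening: 0.0
[520.23060301 143.0363083   85.15911812] [0.24207921 0.08849605 0.06514028] 0.0018752049620594955
```

View pics/w7.png

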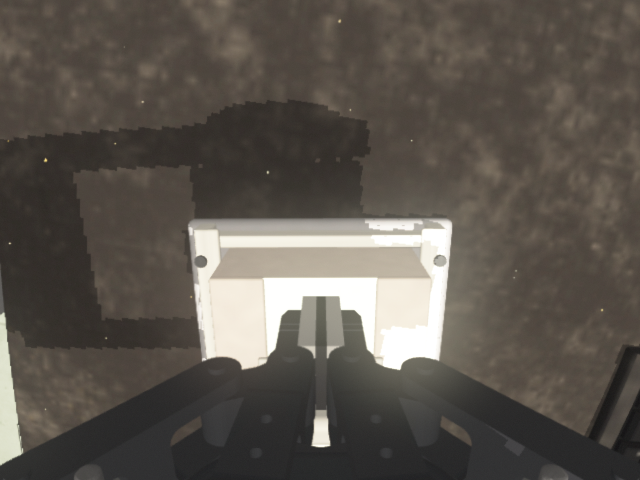

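Jaws are shut and centred across the guard, on the handle's +y side, with zero contact force. Pushing towards -y (tool +y).

```bash
python3 -m pendant '[{"tx":0,"ty":4,"tz":0,"rx":0,"ry":0,"rz":0,"gripper":0},{"tx":0,"ty":8,"tz":0,"rx":0,"ry":0,"rz":0,"gripper":0},{"tx":0,"ty":11,"tz":0,"rx":0,"ry":0,"rz":0,"gripper":0},{"tx":0,"ty":14,"tz":0,"rx":0,"ry":0,"rz":0,"gripper":0},{"tx":0,"ty":17,"tz":0,"rx":0,"ry":0,"rz":0,"gripper":0},{"tx":0,"ty":20,"tz":0,"rx":0,"ry":0,"rz":0,"gripper":0},{"tx":0,"ty":24,"tz":0,"rx":0,"ry":0,"rz":0,"gripper":0},{"tx":0,"ty":28,"tz":0,"rx":0,"ry":0,"rz":0,"gripper":0},{"tx":0,"ty":32,"tz":0,"rx":0,"ry":0,"rz":0,"gripper":0},{"tx":0,"ty":36,"tz":0,"rx":0,"ry":0,"rz":0,"gripper":0},{"tx":0,"ty":40,"tz":0,"rx":0,"ry":0,"rz":0,"gripper":0}]' 30
```

```text
time: 9.45
eef_pos: [526.1, 103.3, 84.0]
eef_rot: [-0.0, 0.997, 0.081, 0.0]
wrist_force: [0.3, 4.8, 1.1]
opening: -0.0
```

```bash
python3 -m pendant '[{"tx":0,"ty":5,"tz":0,"rx":0,"ry":0,"rz":0,"gripper":0},{"tx":0,"ty":10,"tz":0,"rx":0,"ry":0,"rz":0,"gripper":0},{"tx":0,"ty":15,"tz":0,"rx":0,"ry":0,"rz":0,"gripper":0},{"tx":0,"ty":20,"tz":0,"rx":0,"ry":0,"rz":0,"gripper":0},{"tx":0,"ty":25,"tz":0,"rx":0,"ry":0,"rz":0,"gripper":0},{"tx":0,"ty":30,"tz":0,"rx":0,"ry":0,"rz":0,"gripper":0},{"tx":0,"ty":35,"tz":0,"rx":0,"ry":0,"rz":0,"gripper":0},{"tx":0,"ty":40,"tz":0,"rx":0,"ry":0,"rz":0,"gripper":0},{"tx":0,"ty":45,"tz":0,"rx":0,"ry":0,"rz":0,"gripper":0},{"tx":0,"ty":50,"tz":0,"rx":0,"ry":0,"rz":0,"gripper":0},{"tx":0,"ty":55,"tz":0,"rx":0,"ry":0,"rz":0,"gripper":0}]' 30
```

```text
time: 10.55
eef_pos: [535.0, 49.0, 84.1]
eef_rot: [-0.0, 0.997, 0.081, 0.0]
wrist_force: [1.2, 6.2, 0.3]
opening: -0.007
```

```bash
python3 -m pendant '[{"tx":0,"ty":3,"tz":0,"rx":0,"ry":0,"rz":0,"gripper":0},{"tx":0,"ty":6,"tz":0,"rx":0,"ry":0,"rz":0,"gripper":0},{"tx":0,"ty":9,"tz":0,"rx":0,"ry":0,"rz":0,"gripper":0}]'; python3 -m pendant '[{"tx":0,"ty":2,"tz":0,"rx":0,"ry":0,"rz":0,"gripper":0},{"tx":0,"ty":4,"tz":0,"rx":0,"ry":0,"rz":0,"gripper":0}]';python3 -m pendant '[{"tx":0,"ty":2,"tz":0,"rx":0,"ry":0,"rz":0,"gripper":0},{"tx":0,"ty":4,"tz":0,"rx":0,"ry":0,"rz":0,"gripper":0}]'
```

```text
time: 10.85
eef_pos: [536.5, 40.3, 84.0]
eef_rot: [-0.0, 0.997, 0.081, 0.0]
wrist_force: [0.6, 5.4, 1.0]
opening: -0.004
time: 11.05
eef_pos: [537.1, 36.3, 84.1]
eef_rot: [-0.0, 0.997, 0.081, 0.0]
wrist_force: [0.9, 5.3, 0.5]
opening: 0.0
time: 11.25
eef_pos: [537.8, 32.4, 84.1]
eef_rot: [-0.0, 0.997, 0.081, 0.0]
wrist_force: [0.8, 5.5, 1.4]
opening: 0.003
```

```bash
for i in 1; do python3 -m pendant '[{"tx":0,"ty":2,"tz":0,"rx":0,"ry":0,"rz":0,"gripper":0}]'; python3 -m pendant '[{"tx":0,"ty":2,"tz":0,"rx":0,"ry":0,"rz":0,"gripper":0}]'; python3 -m pendant '[{"tx":0,"ty":2,"tz":0,"rx":0,"ry":0,"rz":0,"gripper":0}]'; python3 -m pendant '[{"tx":0,"ty":2,"tz":0,"rx":0,"ry":0,"rz":0,"gripper":0}]'; python3 -m pendant '[{"tx":0,"ty":2,"tz":0,"rx":0,"ry":0,"rz":0,"gripper":0}]'; done | grep -E 'pos|force'
```

```text
eef_pos: [538.1, 30.4, 84.1]
wrist_force: [0.6, 4.9, 0.9]
eef_pos: [538.4, 28.5, 84.1]
wrist_force: [1.2, 5.3, 0.8]
eef_pos: [538.7, 26.5, 84.0]
wrist_force: [1.2, 5.1, 0.5]
eef_pos: [539.1, 24.6, 84.1]
wrist_force: [1.0, 5.4, 1.4]
eef_pos: [539.4, 22.6, 84.1]
wrist_force: [0.9, 5.9, 1.4]
```

```bash
for i in 1; do python3 -m pendant '[{"tx":0,"ty":2,"tz":0,"rx":0,"ry":0,"rz":0,"gripper":0}]'; python3 -m pendant '[{"tx":0,"ty":2,"tz":0,"rx":0,"ry":0,"rz":0,"gripper":0}]'; python3 -m pendant '[{"tx":0,"ty":2,"tz":0,"rx":0,"ry":0,"rz":0,"gripper":0}]'; python3 -m pendant '[{"tx":0,"ty":2,"tz":0,"rx":0,"ry":0,"rz":0,"gripper":0}]'; python3 -m pendant '[{"tx":0,"ty":2,"tz":0,"rx":0,"ry":0,"rz":0,"gripper":0}]'; done | grep -E 'pos|force'
```

```text
eef_pos: [539.7, 21.0, 84.1]
wrist_force: [0.4, 10.3, 1.3]
eef_pos: [539.9, 19.6, 84.1]
wrist_force: [0.2, 9.9, 1.3]
eef_pos: [540.2, 17.9, 84.1]
wrist_force: [-0.1, 11.9, 1.7]
eef_pos: [540.4, 16.2, 84.1]
wrist_force: [-1.2, 13.4, 1.3]
eef_pos: [540.7, 14.5, 84.1]
wrist_force: [-0.1, 13.9, 2.8]
```

The ramp began at TCP y ≈ 22, so the peak should come near 12.5 and the catch near y ≈ 4.5. Continuing in smaller looks.

```bash
for i in 1; do python3 -m pendant '[{"tx":0,"ty":1.5,"tz":0,"rx":0,"ry":0,"rz":0,"gripper":0}]'; python3 -m pendant '[{"tx":0,"ty":1.5,"tz":0,"rx":0,"ry":0,"rz":0,"gripper":0}]'; python3 -m pendant '[{"tx":0,"ty":1.5,"tz":0,"rx":0,"ry":0,"rz":0,"gripper":0}]';  done | grep -E 'pos|force'
```

```text
eef_pos: [541.0, 13.0, 84.1]
wrist_force: [-0.8, 12.1, 1.9]
eef_pos: [541.3, 10.8, 84.1]
wrist_force: [0.7, 8.5, 0.7]
eef_pos: [541.6, 9.0, 84.1]
wrist_force: [1.0, 7.6, 1.1]
```

```bash
for i in 1; do python3 -m pendant '[{"tx":0,"ty":1,"tz":0,"rx":0,"ry":0,"rz":0,"gripper":0}]'; python3 -m pendant '[{"tx":0,"ty":1,"tz":0,"rx":0,"ry":0,"rz":0,"gripper":0}]'; python3 -m pendant '[{"tx":0,"ty":1,"tz":0,"rx":0,"ry":0,"rz":0,"gripper":0}]';  done | grep -E 'pos|force'
```

```text
eef_pos: [541.9, 7.6, 84.1]
wrist_force: [1.8, 5.4, 1.1]
eef_pos: [542.1, 6.2, 84.1]
wrist_force: [0.8, 5.3, -0.5]
eef_pos: [542.2, 5.3, 84.1]
wrist_force: [1.7, 6.3, 0.4]
```

```bash
for i in 1; do python3 -m pendant '[{"tx":0,"ty":1,"tz":0,"rx":0,"ry":0,"rz":0,"gripper":0}]'; python3 -m pendant '[{"tx":0,"ty":0.7,"tz":0,"rx":0,"ry":0,"rz":0,"gripper":0}]';  done | grep -E 'pos|force'
```

```text
eef_pos: [542.4, 4.4, 84.0]
wrist_force: [1.7, 5.5, 1.0]
eef_pos: [542.5, 3.7, 84.0]
wrist_force: [2.1, 5.2, 0.9]
```

```bash
for i in 1; do python3 -m pendant '[{"tx":0,"ty":0.7,"tz":0,"rx":0,"ry":0,"rz":0,"gripper":0}]'; python3 -m pendant '[{"tx":0,"ty":0.7,"tz":0,"rx":0,"ry":0,"rz":0,"gripper":0}]';  done | grep -E 'pos|force'
```

```text
eef_pos: [542.5, 3.6, 84.1]
wrist_force: [-1.1, 9.8, 1.3]
eef_pos: [542.5, 3.5, 84.1]
wrist_force: [-0.7, 12.9, 2.0]
```

```bash
python3 -m pendant '[{"tx":0,"ty":0.7,"tz":0,"rx":0,"ry":0,"rz":0,"gripper":0}]'| grep -E 'pos|force'; for i in 1; do python3 -m pendant '[{"tx":0,"ty":-2.5,"tz":0,"rx":0,"ry":0,"rz":0,"gripper":0},{"tx":0,"ty":-2.5,"tz":0,"rx":0,"ry":0,"rz":0,"gripper":0}]'; python3 -m pendant '[{"tx":0,"ty":-2,"tz":0,"rx":0,"ry":0,"rz":0,"gripper":0}]'; python3 -m pendant '[{"tx":0,"ty":-2,"tz":0,"rx":0,"ry":0,"rz":0,"gripper":0},{"tx":0,"ty":-3,"tz":0,"rx":0,"ry":0,"rz":0,"gripper":0}]';  done | grep -E 'pos|force'
```

```text
eef_pos: [542.5, 3.5, 84.1]
wrist_force: [-1.2, 16.5, 2.1]
eef_pos: [542.3, 4.3, 84.1]
wrist_force: [1.3, 5.4, 0.9]
eef_pos: [542.0, 5.6, 84.0]
wrist_force: [1.2, 2.7, 0.8]
eef_pos: [541.1, 8.5, 83.8]
wrist_force: [-0.1, 0.4, -0.6]
```

Force climbed to 16.5 N at the stop, and dropped to zero on backing off without the guard following, so it has latched. Withdrawing and looking.

```bash
python3 -m pendant '[{"tx":0,"ty":-10,"tz":0,"rx":0,"ry":0,"rz":0,"gripper":0},{"tx":0,"ty":-20,"tz":0,"rx":0,"ry":0,"rz":0,"gripper":0},{"tx":0,"ty":-20,"tz":-40,"rx":0,"ry":0,"rz":0,"gripper":0},{"tx":0,"ty":-20,"tz":-85,"rx":0,"ry":0,"rz":0,"gripper":0},{"tx":0,"ty":-20,"tz":-130,"rx":0,"ry":0,"rz":0,"gripper":0},{"tx":0,"ty":-20,"tz":-150,"rx":0,"ry":0,"rz":0,"gripper":0},{"tx":0,"ty":-20,"tz":-150,"rx":0,"ry":0,"rz":0,"gripper":0},{"tx":0,"ty":-20,"tz":-150,"rx":0,"ry":0,"rz":0,"gripper":0}]'
python3 - <<'E'
from h import *
a,c=snap('wrist','w8.png');b,d=snap('top','top1.png');s,_=snap('scene','scene1.png')
o=np.zeros((600,800,3),np.uint8)
o[:300,:400]=cv2.resize(a,(400,300));o[:300,400:]=cv2.resize(b,(400,300))
o[300:,:400]=cv2.resize(b[180:300,170:330],(400,300),interpolation=cv2.INTER_CUBIC);o[300:,400:]=cv2.resize(s,(400,300))
cv2.imwrite('pics/fin.png',o);print(r.get_obs()['wrist_force'])
E
```

```text
time: 14.65
eef_pos: [537.9, 29.3, 233.4]
eef_rot: [0.0, 0.997, 0.081, -0.0]
wrist_force: [-1.2, 0.0, -0.8]
opening: 0.005
[ 0.05148047 -0.07998202  0.30329427]
```

View pics/fin.png

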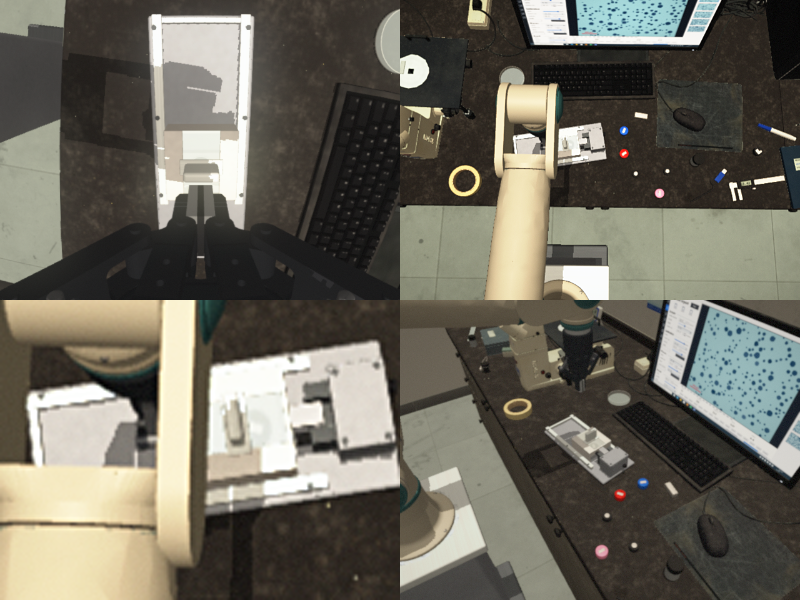

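The guard is still shut over the nest with its tongue in the catch carriage (lower-left panel, about (315,410)). The bystanders lie where they were, and the gripper is clear.

```bash
python3 -c "
from plant import r
r.hand_in(); print(r.get_obs()['time'])"
```

```text
the job is handed in; nothing more can be done
the job is handed in; nothing more can be done
```

The specimen is in the nest, the guard is latched shut, and the job was handed in at about 15 s.

- **Specimen:** I set the large black puck with the rectangular face into the nest, face up. The floor was felt exactly where expected (TCP z 45.8 mm, 6.6 N), and after release the picture showed it centred in the nest.
- **Guard:** I pushed it shut by the handle. The force peaked at about 14 N on the ramp, fell to about 5 N, then rose to 16.5 N at the stop, where I eased off at once. It fell to zero as I backed away and the guard did not follow. I took the click from these forces, since nothing reports it directly.
- **Last pictures:** They show the guard shut with its tongue in the catch, the two small specimens and the coupon where they lay, and the gripper clear with no force on it.
- **What I could not check:** With the guard shut, I did not see the puck again. The force pattern matched the latch as described, and gave no sign of the cross-bar catching on it.
- **One slip:** My first move command was refused for missing fields. Nothing moved, and I sent it again.

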